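# Unload the board rack, pack the tote and snap its cover on

## Robot

A 6-joint arm with a two-finger parallel gripper is mounted at the origin on the work surface. World frame = base frame: x ahead of the robot, y to its left, z up, the work surface at z = 0. Lengths are in m, angles in degrees, forces in N, time in s.
With the tool pointing down it reaches from about 0.375 to 0.9 m from the base axis. Payload 3.1 kg.
Tool frame: the origin (TCP) lies at the very end of the fingers, on their centre line; the grasp point (between the pads) lies 19 mm behind it; z points along the fingers, y is the line along which they close (so a half turn about z gives the same grasp; the last joint's range is limited). The gripper opens to 87 mm and grips with 3 to 60 N. Pads are 19 mm wide; open, the fingers measure 117 mm over their backs; the gripper's body (75 mm by 190 mm) begins 51 mm behind the grasp point.
Start: joints at [52.97, 30.224, 82.088, -0, 67.689, -10.227], TCP at [0.282, 0.558, 0.223] pointing down, gripper open.
Joint ranges: [-176.69, 176.69], [-43.24, 126.21], [12.49, 139.97], [-82, 262], [0, 151.66], [-163.58, 163.58]. Speed limits (degrees/s): [159.86, 159.86, 180, 180, 180, 180].

## Interface

Orientations are given as a 3x3 rotation matrix whose columns are the frame's x, y, z axes.
In Python, from rig import readout, viewer, ticket gives the robot as it stands.
- The arm moves only by the tool send_rows, never from a script. Its argument "moves" is a list of rows, each a list of 6 numbers: the shift along the tool's x, y, z in units of 250 mm (1.0 is 250 mm), then the turn, a rotation vector about the tool's x, y, z in units of 90 degrees (1.0 is 90 degrees). A call has 1 to 12 rows; each row is the pose to reach, as a shift and turn from the pose commanded when the call began, along the tool's axes at that moment; what a row does not reach only later rows make up. A row lasts 1/10 s, in which the tool goes at most 50 mm and 8.59 degrees, less where a joint would pass 70% of its speed; a pose out of reach is approached as far as the arm can. A call with a number of a shift or a turn outside -1 to 1 is refused whole. A call with a gripper value outside its range is refused whole. "grip" is the opening, from 0 (shut) to 1 (fully open), set as the call begins (left out, the last holds). The fingers move at their own pace and stop on an object; the grip force is fixed at half the most. Time passes only in rows, so rows that repeat a pose let the fingers close. It gives the time, the measured TCP pose, the force, the opening and the grip force at its end, in the units of the state.
- readout.read_state(): the state, without advancing time (a new reading comes with each control period).
- viewer.capture(name): name is "scene" or "top"; returns (picture, depth): 480x640x3 uint8, red, green, blue; 480x640 float32, m along the optical axis (not along the pixel's ray), 0 where there is no reading.
- viewer.camera_info(name): a dict with "fx", "fy", "cx", "cy" (pixels), "distortion" ([k1, k2, p1, p2, k3] as OpenCV has them; the pictures are not rectified), "R" (3x3) and "t" (3): a world point X has camera coordinates R X + t. Camera axes: x right, y down, z forward; pixel columns grow to the right and rows downward; lengths in m; the calibration is good to about 2 mm. A picture is of the moment at which its call begins. camera_info takes no time and is no camera call.
- ticket.hand_in(): hands the job in; it is judged then, once.
The state is a dict: "time_s": time; "joint_positions": joint angles; "qvel": joint speeds; "tau": joint torques, N m; "position": TCP position; "tcp_rot": TCP orientation; "force": force on the tool from outside, world axes, zero at the start; "moment": the same for the moment, N m; "opening": opening from 0.0 (shut) to 1.0 (fully open); "grasp_force": force on a finger pad.
Only numpy, scipy, OpenCV 4.12 (cv2) and the standard library are available. Lean on these libraries where they do the work, as an engineer would, in place of code of your own. Each camera call takes 0.05 s, during which the arm holds its last target. There are 200 camera calls.

## Task

Empty the slotted rack: slide every board up out of it by its top rail and stand each green one upright in a free slot of the black tote, all the way down, one to a slot, and the red scrap board likewise in the red stand. When all the green boards are in, lay the grey cover on the tote and press it down until it snaps past the orange hooks and sits level on the rim. Do not disturb the solder spool or the flux jar.

Things in the scene. Friction and masses are not known exactly. Their poses are not given: they have to be found in the camera images.
- board1: green circuit board on edge in any slot of the rack (2 to 4 are there; an absent one reads None). Sheet 90 wide x 4 thick x 62 mm tall; white grip rail 44 x 10 thick x 18 mm centred on its top edge, 60 to 78 mm above the bottom. Origin: middle of the bottom edge; x along its width, y through its thickness, z up to the rail. Loose in its slot, leans up to 0.12 rad; 50 to 100 g
- board2: green circuit board on edge in any slot of the rack (2 to 4 are there; an absent one reads None). Sheet 90 wide x 4 thick x 62 mm tall; white grip rail 44 x 10 thick x 18 mm centred on its top edge, 60 to 78 mm above the bottom. Origin: middle of the bottom edge; x along its width, y through its thickness, z up to the rail. Loose in its slot, leans up to 0.12 rad; 50 to 100 g
- board3: green circuit board on edge in any slot of the rack (2 to 4 are there; an absent one reads None). Sheet 90 wide x 4 thick x 62 mm tall; white grip rail 44 x 10 thick x 18 mm centred on its top edge, 60 to 78 mm above the bottom. Origin: middle of the bottom edge; x along its width, y through its thickness, z up to the rail. Loose in its slot, leans up to 0.12 rad; 50 to 100 g
- board4: green circuit board on edge in any slot of the rack (2 to 4 are there; an absent one reads None). Sheet 90 wide x 4 thick x 62 mm tall; white grip rail 44 x 10 thick x 18 mm centred on its top edge, 60 to 78 mm above the bottom. Origin: middle of the bottom edge; x along its width, y through its thickness, z up to the rail. Loose in its slot, leans up to 0.12 rad; 50 to 100 g
- scrap: the red scrap board with a black rail; size, axes and play as the green boards; in one of the rack's slots at the start; 70 g
- stand: fixed red one-slot stand for the scrap board, 116 (x) x 60 (y) mm, 48 high; origin: middle of underside. One slot in the middle, board width along its x; slot floor 8 mm up; grooves 9 wide with rounded mouths, up to 44 mm above the bench, hold only the board's two ends, the 80 mm between is free
- scrap_slot (a point): middle of the floor of the red stand's slot, 8 mm above the bench: the seated scrap board's origin lies within 6 mm of here
- rack: fixed grey-white slotted rack 112 (x) x 236 (y) mm, 42 high; origin: middle of underside. Five slots at y = -92, -46, 0, 46, 92 mm; board width lies along rack x. Slot floor 8 mm up; grooves 7 mm wide, 34 deep, hold only a board's two ends, the 80 mm between is free. Boards slide straight up. 36 mm is free between neighbouring rails: open the gripper only partly
- tote: fixed black open tote, outside 120 (x) x 246 (y), inside 100 x 226 mm; origin: middle of underside. Floor 5 thick, wall tops (ledge) at 88. Four slots 46 apart along y, board width along x; grooves 9 wide with rounded mouths, from floor to 45 mm, at the long walls, 80 mm between them free. End slots are 44 mm from the short walls. Boards stand fully below the ledge
- ledge (a point): centre of the tote's mouth at ledge height, 88 mm up, axes as the tote's: the seated cover's origin. Round the rim are sloping grey guides up to 104 mm and, on the long walls, four orange sprung hooks up to 120 mm: carry boards in with the bottom edge above 125 mm. Guides and hooks centre a cover laid up to about 5 mm off; seated it has 2 mm play
- cover: loose grey plate 108 (x) x 234 (y) x 6 mm, yellow bar handle central on top, 16 (x) x 60 (y), from 6 to 32 mm above the underside. Origin: middle of underside, z up. 0.14 to 0.23 kg. Either way round fits. Laid on, it rests on the hooks about 15 mm above the ledge; a straight push of about 6 to 12 N on the handle snaps it down onto the ledge, where they hold it
- spool: solder spool 56 mm across, 41 mm high, bystander; origin at the middle of its underside
- flux: amber flux jar, 52 mm across, 35 mm high, bystander; origin at the middle of its underside
- slot1 (a point): a seated board's origin lies within 6 mm of here: middle of the tote's floor, 5 mm above the bench, in slot 1 of 4 along its y
- slot2 (a point): a seated board's origin lies within 6 mm of here: middle of the tote's floor, 5 mm above the bench, in slot 2 of 4 along its y
- slot3 (a point): a seated board's origin lies within 6 mm of here: middle of the tote's floor, 5 mm above the bench, in slot 3 of 4 along its y
- slot4 (a point): a seated board's origin lies within 6 mm of here: middle of the tote's floor, 5 mm above the bench, in slot 4 of 4 along its y

How it is judged:
By the outcome, as a careful person would: the job done as asked, in the order asked, and still so for the second after the job is handed in, with the robot touching nothing.
Of board1, board2, board3, board4 only 2 to 4 are there at a start; the rules pass over those that are not, and their reading is None.
At some moment in a run one of cover may be knocked a few centimetres aside while the robot is not near it.
It also fails if it takes over 210 s, if anything falls off the work surface, if the arm or the gripper's body presses on something with over 40 N, if the wrist force passes 120 N, or if a joint passes its speed limit or range.

## Working session

There is one attempt and no reset: what is moved stays moved. The work goes in short steps, Python scripts to look and compute and a tool call to move; the robot and the scene stay as the last step left them, time stands still between calls to the robot, and variables do not carry over. Pictures are saved under pics/ and viewed, at most 14 in all, crops included, and the job is handed in when it is done.

Besides the shell and the picture viewer there is one more tool, called after "Emit:" in YAML: its name, and indented under it one key for each argument. send_rows: Moves the arm, as the interface text tells. Shifts and turns lie within -1 to 1; 1 stands for 250 mm of shift or 90 degrees of turn. Its arguments: {"type":"object","properties":{"moves":{"type":"array"},"grip":{"type":"number"}},"required":["moves"]}

```bash
ls; mkdir -p pics
python3 - <<'E'
from rig import readout, viewer
import cv2, numpy as np
s=readout.read_state(); print(s)
for n in("top","scene"):
    p,d=viewer.capture(n); cv2.imwrite(f"pics/{n}0.png",p[:,:,::-1]); np.save(f"pics/{n}0.npy",d)
    print(n,viewer.camera_info(n))
E
```

```text
pics
{'time_s': 0.0, 'joint_positions': array([ 5.29706772e+01,  3.02792314e+01,  8.21560910e+01, -2.36988439e-04,
        6.76887476e+01, -1.02253806e+01]), 'qvel': array([-0.0037552 , -0.00139245,  0.08891566,  0.09131326,  0.0440946 ,
       -0.0907119 ]), 'tau': array([-3.54104659e-04, -4.40038526e+01, -1.76595175e+01,  6.31593168e-02,
        5.79993508e-02, -1.25380025e-04]), 'position': array([0.28134715, 0.55727795, 0.22157043]), 'tcp_rot': array([[-8.92555257e-01,  4.50936161e-01, -1.30101693e-03],
       [ 4.50937877e-01,  8.92553659e-01, -1.73102470e-03],
       [ 3.80645790e-04, -2.13171301e-03, -9.99997655e-01]]), 'force': array([ 0.45835691, -0.67024271,  0.03923359]), 'moment': array([ 0.01817443, -0.0108294 ,  0.01747587]), 'grasp_force': 0.0, 'opening': 0.9991581097780291}
top {'fx': 584.4424765061847, 'fy': 584.4424765061847, 'cx': 318.41366095448166, 'cy': 243.43646087014994, 'distortion': array([-0.08046083,  0.        ,  0.        ,  0.        ,  0.        ]), 'R': array([[ 0.00515565, -0.999984  ,  0.00232967],
       [-0.99437176, -0.00537323, -0.10581087],
       [ 0.10582169, -0.00177103, -0.99438354]]), 't': array([-0.02801815,  0.61711199,  1.4673273 ])}
scene {'fx': 458.56628357263094, 'fy': 458.56628357263094, 'cx': 321.57866190845135, 'cy': 234.06696623608457, 'distortion': array([-0.05393222,  0.        ,  0.        ,  0.        ,  0.        ]), 'R': array([[-0.39356335,  0.91927866, -0.00588463],
       [ 0.76487848,  0.32389682, -0.55682292],
       [-0.50996941, -0.22364612, -0.83061038]]), 't': array([ 0.24877346, -0.41113264,  1.25837328])}
```

View pics/top0.png

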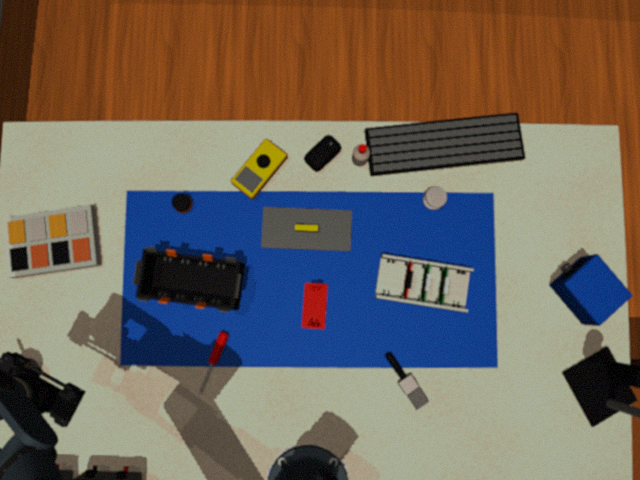

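View pics/scene0.png

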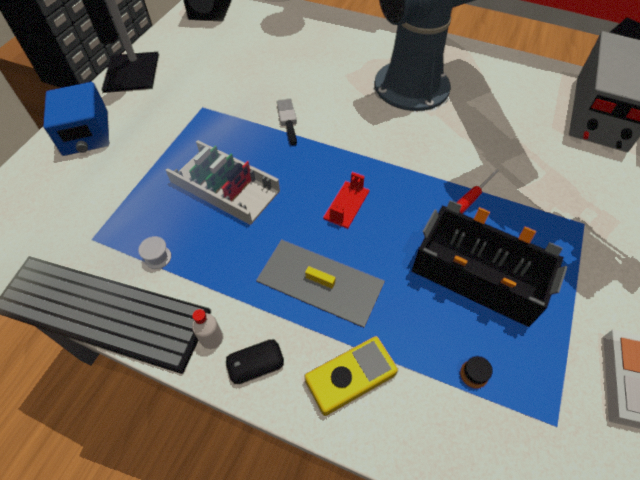

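The top view shows the rack near (425,283), with red, green and green boards, and the tote near (193,278). The stand is at (314,305), the cover at (306,229), the flux jar at (181,202) and the spool at (434,198).

```bash
cat > h.py <<'E'
import numpy as np, cv2
from rig import readout, viewer
def info(n):
    c=viewer.camera_info(n); K=np.array([[c['fx'],0,c['cx']],[0,c['fy'],c['cy']],[0,0,1]]); return K,c['distortion'],c['R'],c['t']
def plane(n,uv,z):
    "pixels (N,2) -> world points on height z"
    K,D,R,t=info(n); uv=np.asarray(uv,float).reshape(-1,1,2)
    r=cv2.undistortPoints(uv,K,D)[:,0]; r=np.c_[r,np.ones(len(r))]@R; o=-R.T@t
    return o+r*((z-o[2])/r[:,2])[:,None]
def cloud(n,d):
    "world points per pixel from depth, HxWx3"
    K,D,R,t=info(n); h,w=d.shape; u,v=np.meshgrid(np.arange(w),np.arange(h))
    r=cv2.undistortPoints(np.stack([u,v],-1).reshape(-1,1,2).astype(float),K,D)[:,0]
    P=np.c_[r,np.ones(len(r))]*d.reshape(-1,1); return ((P-t)@R).reshape(h,w,3)
def proj(n,X):
    K,D,R,t=info(n); return cv2.projectPoints(np.asarray(X,float).reshape(-1,1,3),cv2.Rodrigues(R)[0],t,K,D)[0][:,0]
def box(c,yaw,xs,ys,z):
    "corner points of a rectangle, world"
    a=np.radians(yaw);R=np.array([[np.cos(a),-np.sin(a)],[np.sin(a),np.cos(a)]])
    return np.array([[*(np.array(c)+R@[x,y]),z] for x,y in ((-xs/2,-ys/2),(xs/2,-ys/2),(xs/2,ys/2),(-xs/2,ys/2))])
E
python3 - <<'E'
from h import *
im=cv2.imread("pics/top0.png"); sc=cv2.imread("pics/scene0.png")
f=lambda i,x,y,w,h:cv2.resize(i[y:y+h,x:x+w],(400,300),interpolation=cv2.INTER_CUBIC)
cv2.imwrite("pics/c1.png",np.vstack([np.hstack([f(im,365,238,120,90),f(im,130,230,120,90)]),np.hstack([f(sc,160,130,128,96),f(im,250,190,120,90)])]))
d=np.load("pics/top0.npy"); P=cloud("top",d)
# segment: points by height / colour
hsv=cv2.cvtColor(im,cv2.COLOR_BGR2HSV)
def rect(m,name):
    n,l,s,c=cv2.connectedComponentsWithStats(m.astype(np.uint8)); i=1+np.argmax(s[1:,4]); q=P[l==i]
    r=cv2.minAreaRect((q[:,:2]*1000).astype(np.float32)); print(name,len(q),r,"z",np.percentile(q[:,2],[5,50,95]).round(4))
x0=lambda a,b,c,e:np.pad(np.ones((e-b,c-a),bool),((b,480-e),(a,640-c)))
z=P[:,:,2]
print("bench z",np.median(z[330:360,420:480]))
rect((z>.03)&(z<.048)&x0(365,240,485,320),"rack")
rect((z>.07)&(z<.13)&x0(125,235,255,320),"tote")
rect((z>.012)&x0(290,275,340,335),"stand")
rect((z>.003)&x0(250,195,365,260),"cover")
rect((z>.02)&x0(250,195,365,260),"handle")
rect((z>.02)&x0(415,180,455,215),"spool")
rect((z>.02)&x0(165,185,200,215),"flux")
rect((z>.06)&x0(365,240,485,320),"rail")
E
```

```text
bench z 0.0016256044477834038
rack 372 ((561.1033935546875, -302.23565673828125), (235.93838500976562, 24.10673713684082), 80.67538452148438) z [0.0328 0.0417 0.0466]
tote 1692 ((521.5203247070312, 298.40460205078125), (261.5781555175781, 134.41319274902344), 82.67060089111328) z [0.0799 0.0907 0.1165]
stand 73 ((428.09613037109375, -10.097003936767578), (55.754173278808594, 34.17039108276367), 9.95988655090332) z [0.0123 0.0456 0.0525]
cover 3508 ((652.1836547851562, 1.953399658203125), (300.71661376953125, 248.84780883789062), 46.68877410888672) z [0.0035 0.0071 0.0176]
handle 154 ((659.0114135742188, 7.41278076171875), (57.60546875, 16.245141983032227), 86.75888061523438) z [0.0254 0.0312 0.0371]
spool 337 ((740.8890991210938, -327.6240539550781), (52.207298278808594, 51.12569046020508), 39.34884262084961) z [0.0361 0.041  0.0467]
flux 258 ((725.061279296875, 334.67529296875), (43.60441970825195, 45.12947082519531), 65.19865417480469) z [0.0283 0.0351 0.0411]
rail 152 ((467.315673828125, -196.1993865966797), (81.26261901855469, 339.03497314453125), 16.37497901916504) z [0.0638 0.0815 0.0905]
```

View pics/c1.png

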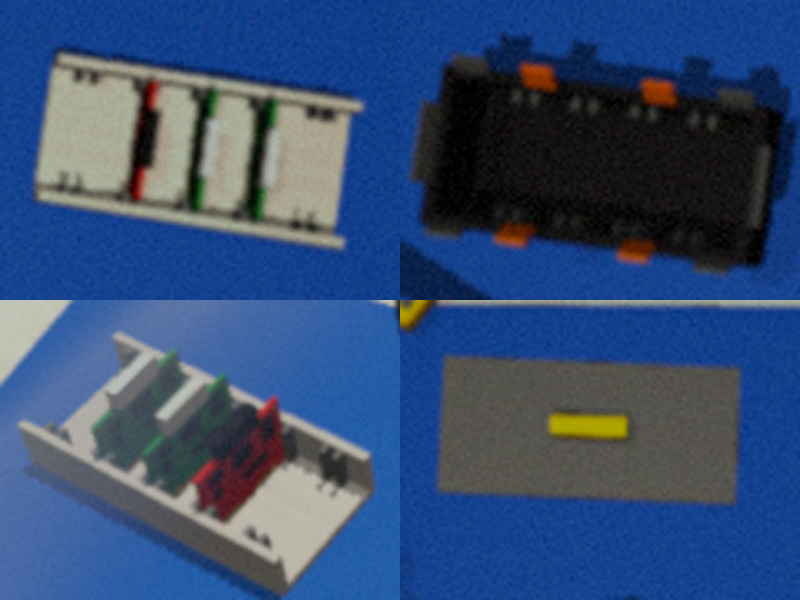

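The rack holds red, green and green in slots with two end slots free. The tote is empty and its groove marks are visible. Next I'll take a closer look at the stand and tote, plus a fit from the points I've read.

Run:
```python
from h import *
im=cv2.imread("pics/top0.png"); sc=cv2.imread("pics/scene0.png")
f=lambda i,x,y,w,h:cv2.resize(i[y:y+h,x:x+w],(400,300),interpolation=cv2.INTER_CUBIC)
cv2.imwrite("pics/c2.png",np.vstack([np.hstack([f(im,274,275,80,60),f(sc,305,165,80,60)]),np.hstack([f(sc,405,200,172,129),f(sc,245,235,152,114)])]))
T=np.array
cr=lambda a,ox,oy:T(a,float)*.3+[ox,oy]
def fit(X,uvs,guess):
    from scipy.optimize import least_squares
    X=T(X,float)
    def w(p):
        a=p[2];return np.c_[p[0]+X[:,0]*np.cos(a)-X[:,1]*np.sin(a),p[1]+X[:,0]*np.sin(a)+X[:,1]*np.cos(a),X[:,2]]
    r=least_squares(lambda p:(proj("top",w(p))-uvs).ravel(),guess); print(r.x[:2].round(4),np.degrees(r.x[2]).round(2),"res px",r.fun.round(1))
# rack
h=.056;k=.118;z=.042
fit([[h,k,z],[h,-k,z],[-h,-k,z],[-h,k,z]],cr([[55,52],[362,105],[344,247],[36,196]],365,238),[.56,-.3,-.15])
print("rails",plane("top",cr([[147,140],[209,148],[271,157]],365,238),.086))
s=[.069,.023,-.023,-.069]
g=cr(T([[527,97],[585,105],[645,113],[703,120],[510,215],[567,220],[628,230],[687,238]])-[400,0],130,230)
for gx in (.045,.042):fit([[gx,y,.045] for y in s]+[[-gx,y,.045] for y in s],g,[.52,.3,-.13])
hk=cr(T([[538,75],[658,92],[515,235],[635,250]])-[400,0],130,230)
print("hooks",plane("top",hk,.115))
h=.054;k=.117
fit([[h,k,.006],[h,-k,.006],[-h,-k,.006],[-h,k,.006]],cr(T([[442,355],[740,370],[736,503],[438,490]])-[400,300],250,190),[.66,0,0])
print("handle",plane("top",cr([[188,126]],250,190),.032))
```

```text
[ 0.5167 -0.2959] -9.16 res px [ 1.   0.1 -0.1 -0.7 -0.8  0.2 -0.1  0.4]
rails [[ 0.52215102 -0.24868934  0.086     ]
 [ 0.51639528 -0.29472451  0.086     ]
 [ 0.50987596 -0.34085443  0.086     ]]
[0.5206 0.2958] -6.96 res px [-0.2  0.   0.1 -0.1 -0.1 -0.2  0.3  0.  -0.4 -0.3  0.3  0.6 -0.1 -0.1
  0.1 -0.1]
[0.5205 0.2958] -6.99 res px [-0.3  1.2 -0.   1.1 -0.3  1.   0.1  1.2 -0.2 -1.5  0.5 -0.6  0.  -1.2
  0.2 -1.3]
hooks [[0.5843987  0.33285613 0.115     ]
 [0.57250462 0.2444243  0.115     ]
 [0.46795516 0.34624386 0.115     ]
 [0.45793465 0.25846032 0.115     ]]
[0.6586 0.0061] -2.2 res px [ 0.6  0.   0.1 -0.6 -0.3  0.3 -0.4  0.3]
handle [[0.65766484 0.00638832 0.032     ]]
```

View pics/c2.png

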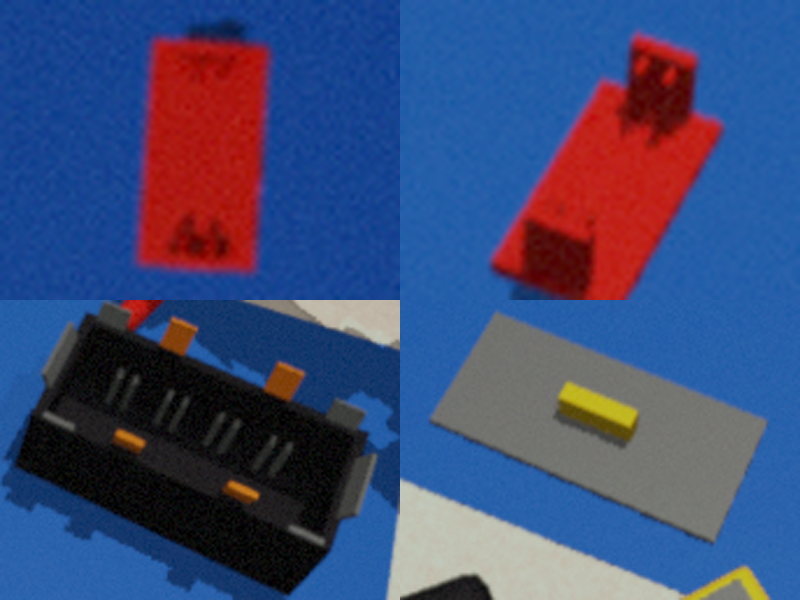

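The stand plate corners in the top crop are (152,40), (270,46), (256,271) and (137,264). In the scene crop they are (605,80), (722,125) and (492,265). Next I'll fit the stand and cross-check the tote and rack in the scene view.

Run:
```python
from h import *
from scipy.optimize import least_squares
T=np.array
def W(p,X):
    X=T(X,float);a=p[2];return np.c_[p[0]+X[:,0]*np.cos(a)-X[:,1]*np.sin(a),p[1]+X[:,0]*np.sin(a)+X[:,1]*np.cos(a),X[:,2]]
h,k,z=.058,.030,.008
Xt=[[h,k,z],[h,-k,z],[-h,-k,z],[-h,k,z]]; ut=T([[152,40],[270,46],[256,271],[137,264]])/5+[274,275]
r=least_squares(lambda p:(proj("top",W(p,Xt))-ut).ravel(),[.43,0,0]);print("stand top",r.x,np.degrees(r.x[2]),r.fun.round(1))
p=r.x
for xx,zz in((-.05,.046),(.05,.046)): print("groove crop px top",(proj("top",W(p,[[xx,0,zz]]))-[274,275])*5)
S=proj("scene",W(p,Xt)); print("stand scene crop", ((S-[305,165])*5+[400,0]).round(0).tolist())
print("stand posts scene",((proj("scene",W(p,[[-.058,0,.048],[.058,0,.048]]))-[305,165])*5+[400,0]).round(0).tolist())
t=[.5206,.2958,np.radians(-6.97)]
G=proj("scene",W(t,[[-.045,y,.045] for y in(.069,.023,-.023,-.069)])); print("tote grooves scene crop",((G-[405,200])*400/172+[0,300]).round(0).tolist())
C=proj("scene",W(t,[[x,y,.088] for x in(.06,-.06) for y in(.123,-.123)])); print("tote rim scene crop",((C-[405,200])*400/172+[0,300]).round(0).tolist())
k_=[.5167,-.2959,np.radians(-9)]
C=proj("scene",W(k_,[[x,y,.042] for x in(.056,-.056) for y in(.118,-.118)])); print("rack scene crop",((C-[160,130])*400/128+[0,300]).round(0).tolist())
c_=[.6586,.0061,np.radians(-2.2)]
C=proj("scene",W(c_,[[x,y,.006] for x in(.054,-.054) for y in(.117,-.117)]+[[0,0,.032]])); print("cover scene crop",((C-[245,235])*400/152+[400,300]).round(0).tolist())
```

```text
stand top [ 0.4574128  -0.01618897 -0.05694226] -3.2625510979743506 [ 0.2 -0.2 -0.3  0.1 -0.2  0.1  0.3  0. ]
groove crop px top [[197.23636344 254.72207249]]
groove crop px top [[209.6719564   55.75474526]]
stand scene crop [[610.0, 306.0], [485.0, 257.0], [597.0, 74.0], [717.0, 119.0]]
stand posts scene [[662.0, 38.0], [549.0, 226.0]]
tote grooves scene crop [[277.0, 443.0], [225.0, 420.0], [174.0, 398.0], [124.0, 376.0]]
tote rim scene crop [[327.0, 550.0], [27.0, 412.0], [366.0, 431.0], [83.0, 309.0]]
rack scene crop [[272.0, 560.0], [15.0, 423.0], [368.0, 452.0], [116.0, 329.0]]
cover scene crop [[710.0, 540.0], [426.0, 416.0], [765.0, 419.0], [493.0, 309.0], [595.0, 401.0]]
```

```bash
cat >> h.py <<'E'
from scipy.spatial.transform import Rotation as Ro
def go(x,y,z,a,s=None):
    "print shift/turn units from the measured pose to TCP x,y,z pointing down, tool y at angle a deg"
    s=s or readout.read_state(); R=s['tcp_rot']; p=s['position']; a=np.radians(a)
    Y=np.array([np.cos(a),np.sin(a),0]);Z=np.array([0,0,-1.]);Rt=np.c_[np.cross(Y,Z),Y,Z]
    sh=R.T@(np.array([x,y,z])-p)/.25; tn=np.degrees(Ro.from_matrix(R.T@Rt).as_rotvec())/90
    print("go",(x,y,z),"shift",sh.round(3).tolist(),"turn",tn.round(3).tolist())
E
python3 - <<'E'
from h import *
go(.523,-.247,.17,81)
E
```

```text
go (0.523, -0.247, 0.17) shift [-2.313, -2.436, 0.211] turn [-0.001, -0.0, -0.198]
```

Emit:
send_rows:
  moves:
    - [-0.8,-0.83,0,0,0,0]
    - [-0.8,-0.83,0,0,0,0]
    - [-0.8,-0.83,0,0,0,0]
    - [-0.8,-0.83,0,0,0,0]
    - [-0.8,-0.83,0,0,0,0]
    - [-0.8,-0.83,0,0,0,0]
    - [-0.8,-0.83,0,0,0,0]
  grip: 0.35

```text
time_s: 0.8
position: [0.3674, 0.2787, 0.2223]
tcp_rot: [[-0.89, 0.456, -0.001], [0.456, 0.89, -0.002], [0.0, -0.002, -1.0]]
force: [0.2, 0.6, 0.1]
opening: 0.444
grasp_force: 0.0
```

Emit:
send_rows:
  moves:
    - [-0.8,-0.83,0,0,0,0]
    - [-0.8,-0.83,0,0,0,0]
    - [-0.8,-0.83,0,0,0,0]
    - [-0.8,-0.83,0,0,0,0]
    - [-0.8,-0.83,0,0,0,0]
    - [-0.8,-0.83,0,0,0,0]
    - [-0.8,-0.83,0,0,0,0]

```text
time_s: 1.5
position: [0.4545, 0.0034, 0.2227]
tcp_rot: [[-0.89, 0.456, 0.003], [0.456, 0.89, -0.002], [-0.003, -0.0, -1.0]]
force: [-0.3, -0.1, -0.8]
opening: 0.35
grasp_force: 0.0
```

Emit:
send_rows:
  moves:
    - [-0.71,-0.78,0.21,0,0,-0.2]
    - [-0.71,-0.78,0.21,0,0,-0.2]
    - [-0.71,-0.78,0.21,0,0,-0.2]
    - [-0.71,-0.78,0.21,0,0,-0.2]
    - [-0.71,-0.78,0.21,0,0,-0.2]
    - [-0.71,-0.78,0.21,0,0,-0.2]
    - [-0.71,-0.78,0.21,0,0,-0.2]
    - [-0.71,-0.78,0.21,0,0,-0.2]
    - [-0.71,-0.78,0.21,0,0,-0.2]

```text
time_s: 2.4
position: [0.5217, -0.2445, 0.1699]
tcp_rot: [[-0.988, 0.151, -0.001], [0.151, 0.988, 0.002], [0.002, 0.001, -1.0]]
force: [-0.0, 0.4, -0.3]
opening: 0.35
grasp_force: 0.0
```

Run:
```python
from h import *
s=readout.read_state();print(s['position'],s['tcp_rot'].round(4),s['joint_positions'].round(1),s['force'],s['opening'])
go(.523,-.247,.062,81)
for n in("top","scene"):
    p,d=viewer.capture(n); cv2.imwrite(f"pics/{n}1.png",p[:,:,::-1])
    print(n,proj(n,[s['position']]))
f=lambda i,x,y,w,h:cv2.resize(i[y:y+h,x:x+w],(400,300),interpolation=cv2.INTER_CUBIC)
a=cv2.imread("pics/top1.png");b=cv2.imread("pics/scene1.png")
cv2.imwrite("pics/c3.png",np.hstack([f(a,365,238,120,90),f(b,160,110,128,96)]))
```

```text
[ 0.52174256 -0.24453414  0.16988092] [[-0.9885  0.1513 -0.0014]
 [ 0.1513  0.9885  0.0017]
 [ 0.0016  0.0014 -1.    ]] [ -36.2   30.3   92.1    0.    57.7 -117.6] [-0.04431639  0.4097723  -0.29111062] 0.34957384189297014
go (0.523, -0.247, 0.062) shift [-0.007, -0.01, 0.431] turn [0.001, -0.001, 0.003]
top [[412.96966713 278.59158992]]
scene [[229.67786959 140.40213425]]
```

View pics/c3.png

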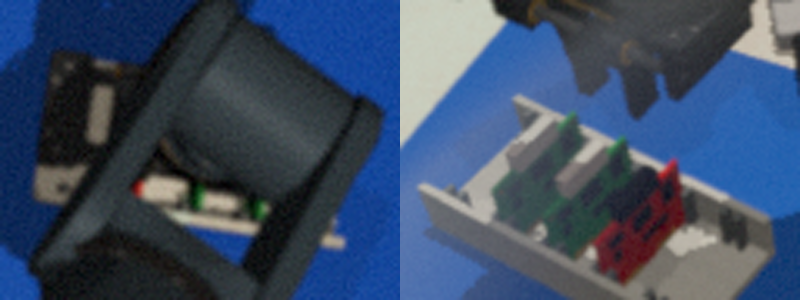

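The scene crop shows the fingertips at about (568,110) and (638,113), hovering above the red board's side. I'll go down to just above the rail and check.

Emit:
send_rows:
  moves:
    - [-0.007,-0.01,0.29,0,0,0]
    - [-0.007,-0.01,0.29,0,0,0]
    - [-0.007,-0.01,0.29,0,0,0]
    - [-0.007,-0.01,0.29,0,0,0]

```text
time_s: 2.9
position: [0.5237, -0.249, 0.0981]
tcp_rot: [[-0.988, 0.152, -0.0], [0.152, 0.988, 0.0], [0.0, 0.0, -1.0]]
force: [-0.0, 0.1, -0.0]
opening: 0.353
grasp_force: 0.0
```

Run:
```python
from h import *
s=readout.read_state();print(s['position'])
p,d=viewer.capture("scene"); b=p[:,:,::-1]
print("tcp px crop",((proj("scene",[s['position']])+.5-[180,120])*10-.5))
cv2.imwrite("pics/c4.png",cv2.resize(b[120:180,180:260],(800,600),interpolation=cv2.INTER_CUBIC))
```

```text
[ 0.5237365  -0.2490021   0.09806047]
tcp px crop [[535.83959482 454.99686692]]
```

View pics/c4.png

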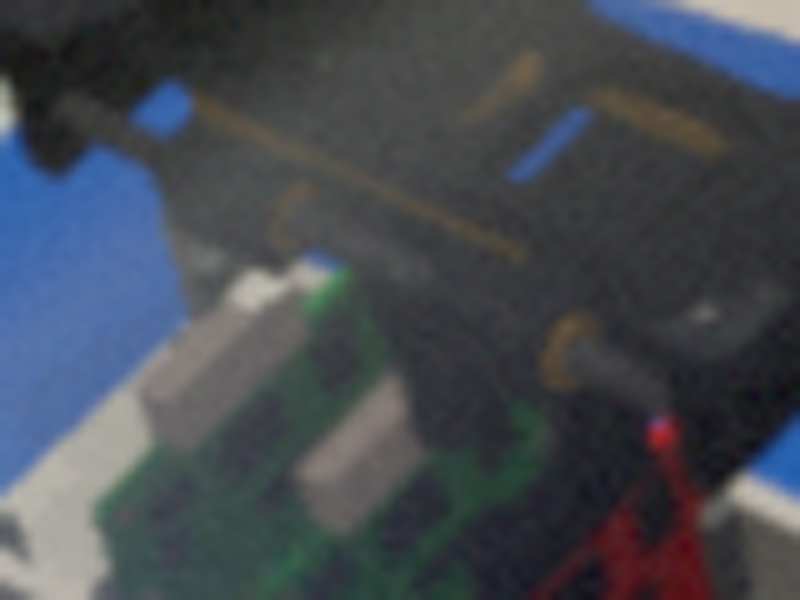

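Occlusion makes this view unhelpful, so I'll descend in steps and watch the force.

Emit:
send_rows:
  moves:
    - [0,0.006,0.03,0,0,0]
    - [0,0.006,0.06,0,0,0]
    - [0,0.006,0.075,0,0,0]
    - [0,0.006,0.09,0,0,0]

```text
time_s: 3.35
position: [0.5237, -0.2483, 0.0748]
tcp_rot: [[-0.988, 0.153, 0.0], [0.153, 0.988, -0.0], [-0.0, -0.0, -1.0]]
force: [-0.4, -0.3, 0.9]
opening: 0.351
grasp_force: 0.0
```

Emit:
send_rows:
  moves:
    - [0,0,0.03,0,0,0]
    - [0,0,0.056,0,0,0]
    - [0,0,0.056,0,0,0]

```text
time_s: 3.65
position: [0.523, -0.2478, 0.0598]
tcp_rot: [[-0.988, 0.153, -0.002], [0.153, 0.988, 0.001], [0.002, 0.001, -1.0]]
force: [-0.4, -0.9, -0.8]
opening: 0.351
grasp_force: 0.0
```

Emit:
send_rows:
  moves:
    - [0,0,0,0,0,0]
    - [0,0,0,0,0,0]
    - [0,0,0,0,0,0]
    - [0,0,0,0,0,0]
    - [0,0,0,0,0,0]
    - [0,0,0,0,0,0]
  grip: 0

```text
time_s: 4.25
position: [0.524, -0.2484, 0.0613]
tcp_rot: [[-0.988, 0.153, 0.001], [0.153, 0.988, -0.0], [-0.001, -0.0, -1.0]]
force: [0.0, 0.2, 2.0]
opening: 0.108
grasp_force: 30.0
```

Emit:
send_rows:
  moves:
    - [0,0,-0.06,0,0,0]
    - [0,0,-0.12,0,0,0]
    - [0,0,-0.18,0,0,0]
    - [0,0,-0.28,0,0,0]
    - [0,0,-0.38,0,0,0]
    - [0,0,-0.48,0,0,0]
    - [0,0,-0.48,0,0,0]

```text
time_s: 4.95
position: [0.5257, -0.2496, 0.1844]
tcp_rot: [[-0.988, 0.153, 0.006], [0.153, 0.988, -0.004], [-0.007, -0.004, -1.0]]
force: [0.4, 0.1, -0.6]
opening: 0.113
grasp_force: 30.0
```

Run:
```python
from h import *
s=readout.read_state();print(s['position'],s['opening'],s['grasp_force'],s['force'])
go(.458,-.015,.18,86.7)
```

```text
[ 0.52570375 -0.24962225  0.18438703] 0.11348833461878106 29.999721120111644 [ 0.39605292  0.07441736 -0.59526836]
go (0.458, -0.015, 0.18) shift [0.411, 0.886, 0.012] turn [-0.002, 0.004, -0.061]
```

Emit:
send_rows:
  moves:
    - [0.41,0.885,0.02,0,0,-0.06]
    - [0.41,0.885,0.02,0,0,-0.06]
    - [0.41,0.885,0.02,0,0,-0.06]
    - [0.41,0.885,0.02,0,0,-0.06]
    - [0.41,0.885,0.02,0,0,-0.06]
    - [0.41,0.885,0.02,0,0,-0.06]
    - [0.41,0.885,0.02,0,0,-0.06]
    - [0.41,0.885,0.02,0,0,-0.06]
    - [0.41,0.885,0.02,0,0,-0.06]

```text
time_s: 5.85
position: [0.4572, -0.0153, 0.1759]
tcp_rot: [[-0.998, 0.061, 0.001], [0.061, 0.998, -0.0], [-0.001, -0.0, -1.0]]
force: [-0.5, -0.6, -0.8]
opening: 0.111
grasp_force: 30.0
```

Run:
```python
from h import *
s=readout.read_state();print(s['position'],s['tcp_rot'].round(3).tolist())
go(.458,-.015,.12,86.7)
for n in("top","scene"):
    p,d=viewer.capture(n); cv2.imwrite(f"pics/{n}2.png",p[:,:,::-1])
f=lambda i,x,y,w,h:cv2.resize(i[y:y+h,x:x+w],(400,300),interpolation=cv2.INTER_CUBIC)
a=cv2.imread("pics/top2.png");b=cv2.imread("pics/scene2.png")
cv2.imwrite("pics/c5.png",np.hstack([f(b,285,135,100,75),f(b,160,130,128,96)]))
bp=s['position']-[0,0,.054]
a=np.radians(-3.3);u=np.array([np.cos(a),np.sin(a),0])
print("pred board bottom ends in crop",((proj("scene",[bp-.045*u,bp+.045*u])+.5-[285,135])*4-.5))
```

```text
[ 0.45716415 -0.0152553   0.17586855] [[-0.998, 0.061, 0.001], [0.061, 0.998, -0.0], [-0.001, -0.0, -1.0]]
go (0.458, -0.015, 0.12) shift [-0.003, 0.001, 0.223] turn [-0.0, 0.0, -0.002]
pred board bottom ends in crop [[290.77494998  74.38177575]
 [216.76363349 193.76990104]]
```

View pics/c5.png

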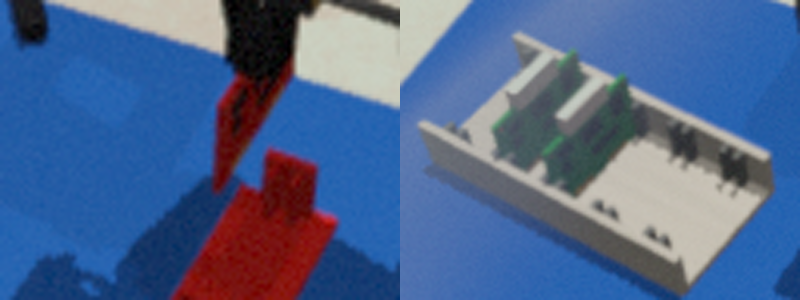

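The board's near bottom corner is at (217,191) against a predicted (217,194), so the scene calibration agrees with the arm. Next I'll refit the stand from each camera with the half-pixel correction.

Run:
```python
from h import *
from scipy.optimize import least_squares
T=np.array
def W(p,X):
    X=T(X,float);a=p[2];return np.c_[p[0]+X[:,0]*np.cos(a)-X[:,1]*np.sin(a),p[1]+X[:,0]*np.sin(a)+X[:,1]*np.cos(a),X[:,2]]
h,k,z=.058,.030,.008
X=[[h,k,z],[h,-k,z],[-h,-k,z],[-h,k,z]]; ut=(T([[152,40],[270,46],[256,271],[137,264]])+.5)/5-.5+[274,275]
us=(T([[92,265],[205,80],[322,125]])+.5)/5-.5+[305,165]
f=lambda p:np.r_[(proj("top",W(p,X))-ut).ravel()]; g=lambda p:(proj("scene",W(p,X[1:]))-us).ravel()
for F in(f,g,lambda p:np.r_[f(p),g(p)]):
    r=least_squares(F,[.46,-.016,-.05]);print(r.x.round(4),np.degrees(r.x[2]).round(2),r.fun.round(1))
s=readout.read_state();bp=s['position']-[0,0,.054];a=np.radians(-3.3);u=np.array([np.cos(a),np.sin(a),0])
print("pred near top corner",((proj("scene",[bp+.045*u+[0,0,.062]])+.5-[285,135])*4-.5))
```

```text
[ 0.4584 -0.0151 -0.0569] -3.26 [ 0.2 -0.2 -0.3  0.1 -0.2  0.1  0.3  0. ]
[ 0.4591 -0.0133 -0.0549] -3.15 [ 0.1 -0.2 -0.3  0.2  0.3  0.1]
[ 0.4587 -0.0143 -0.0578] -3.31 [-0.1 -0.3 -0.6 -0.  -0.6 -0.  -0.  -0.1 -0.3 -0.6 -0.6 -0.1 -0.  -0.2]
pred near top corner [[220.50709739 107.17323715]]
```

Emit:
send_rows:
  moves:
    - [-0.006,0.003,0.15,0,0,0]
    - [-0.006,0.003,0.25,0,0,0]
    - [-0.006,0.003,0.3,0,0,0]
    - [-0.006,0.003,0.3,0,0,0]
    - [-0.006,0.003,0.3,0,0,0]

```text
time_s: 6.45
position: [0.4582, -0.0139, 0.1011]
tcp_rot: [[-0.998, 0.06, -0.0], [0.06, 0.998, -0.0], [0.0, -0.0, -1.0]]
force: [-0.3, 0.8, 0.3]
opening: 0.11
grasp_force: 30.0
```

Run:
```python
from h import *
S=[]
for i in range(4):
    p,d=viewer.capture("scene");s=readout.read_state();S.append(s['position'])
print(np.mean(S,0),np.std(S,0),s['force'])
cv2.imwrite("pics/c6.png",cv2.resize(p[135:210,285:385,::-1],(800,600),interpolation=cv2.INTER_CUBIC))
```

```text
[ 0.45866936 -0.01375312  0.10178036] [6.31298714e-05 9.88643383e-05 1.60194543e-04] [0.73033078 0.75663107 0.07819535]
```

View pics/c6.png

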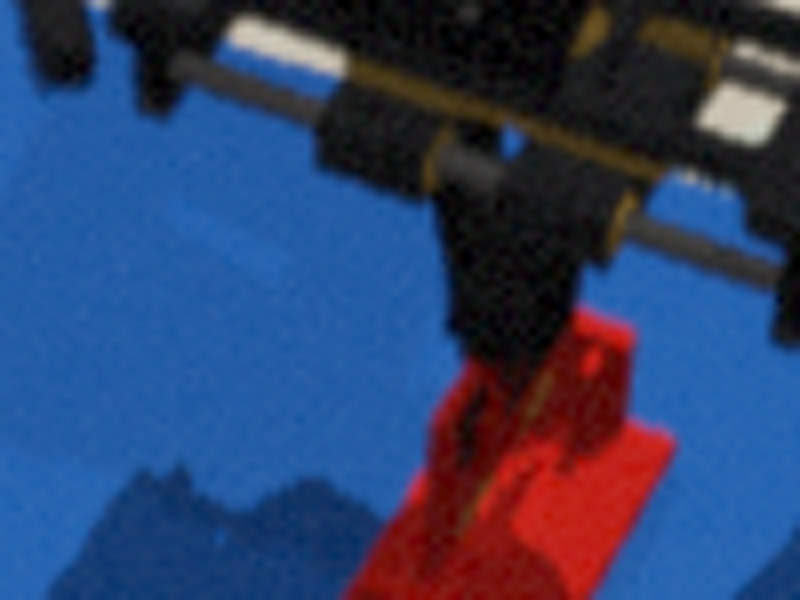

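Emit:
send_rows:
  moves:
    - [0,0,0.02,0,0,0]
    - [0,0,0.04,0,0,0]
    - [0,0,0.06,0,0,0]
    - [0,0,0.07,0,0,0]

```text
time_s: 7.05
position: [0.4575, -0.0132, 0.0829]
tcp_rot: [[-0.998, 0.059, -0.001], [0.059, 0.998, 0.0], [0.001, 0.0, -1.0]]
force: [-1.0, 0.6, -0.8]
opening: 0.112
grasp_force: 30.0
```

Emit:
send_rows:
  moves:
    - [0,0,0.03,0,0,0]
    - [0,0,0.05,0,0,0]
    - [0,0,0.07,0,0,0]
    - [0,0,0.084,0,0,0]
    - [0,0,0.084,0,0,0]

```text
time_s: 7.55
position: [0.4575, -0.0132, 0.062]
tcp_rot: [[-0.998, 0.059, -0.001], [0.059, 0.998, 0.0], [0.001, 0.0, -1.0]]
force: [0.1, 0.2, -0.6]
opening: 0.114
grasp_force: 30.0
```

Emit:
send_rows:
  moves:
    - [0,0,0.006,0,0,0]
    - [0,0,0.01,0,0,0]

```text
time_s: 7.75
position: [0.458, -0.0133, 0.0612]
tcp_rot: [[-0.998, 0.059, 0.001], [0.059, 0.998, -0.0], [-0.001, -0.0, -1.0]]
force: [-2.8, -0.2, 21.3]
opening: 0.113
grasp_force: 30.0
```

Emit:
send_rows:
  moves:
    - [0,0,0,0,0,0]
    - [0,0,0,0,0,0]
    - [0,0,0,0,0,0]
    - [0,0,0,0,0,0]
    - [0,0,-0.1,0,0,0]
    - [0,0,-0.3,0,0,0]
    - [0,0,-0.5,0,0,0]
    - [0,0,-0.5,0,0,0]
    - [0,0,-0.5,0,0,0]
  grip: 0.35

```text
time_s: 8.65
position: [0.4584, -0.0134, 0.1862]
tcp_rot: [[-0.998, 0.059, 0.003], [0.059, 0.998, -0.001], [-0.003, -0.001, -1.0]]
force: [0.8, 0.9, -0.4]
opening: 0.348
grasp_force: 0.0
```

Run:
```python
from h import *
# green rails: top-camera estimate + ~1 mm half-pixel/bias (+1.0,+1.5mm)
go(.5175,-.2935,.17,81)
p,d=viewer.capture("top"); P=cloud("top",d); im=p[:,:,::-1]; cv2.imwrite("pics/top3.png",im)
# slice: rails of green boards in rack: points with z>.07
m=(P[...,2]>.07)&(P[...,2]<.1); m[:, :365]=0; m[:,485:]=0; m[:240]=0;m[320:]=0
n,l,s,c=cv2.connectedComponentsWithStats(m.astype(np.uint8))
for i in range(1,n):
    if s[i,4]>10: print(s[i,4],P[l==i].mean(0).round(4))
```

```text
go (0.5175, -0.2935, 0.17) shift [-0.302, -1.104, 0.066] turn [-0.0, 0.002, 0.062]
106 [ 0.5176 -0.2956  0.0831]
100 [ 0.5088 -0.3388  0.0836]
```

Emit:
send_rows:
  moves:
    - [-0.3,-1.0,0,0,0,0.062]
    - [-0.3,-1.0,0,0,0,0.062]
    - [-0.3,-1.0,0,0,0,0.062]
    - [-0.3,-1.0,0,0,0,0.062]
    - [-0.3,-1.0,0,0,0,0.062]
    - [-0.3,-1.0,0,0,0,0.062]
    - [-0.3,-1.0,0,0,0,0.062]
    - [-0.3,-1.0,0,0,0,0.062]

```text
time_s: 9.5
position: [0.5163, -0.2653, 0.183]
tcp_rot: [[-0.988, 0.156, -0.004], [0.156, 0.988, 0.004], [0.005, 0.003, -1.0]]
force: [-0.4, 0.2, -0.7]
opening: 0.349
grasp_force: 0.0
```

Run:
```python
from h import *
p,d=viewer.capture("scene"); cv2.imwrite("pics/scene3.png",p[:,:,::-1])
go(.5173,-.2945,.10,81)
f=lambda i,x,y,w,h:cv2.resize(i[y:y+h,x:x+w],(400,300),interpolation=cv2.INTER_CUBIC)
cv2.imwrite("pics/c7.png",np.hstack([f(p[:,:,::-1],305,135,80,60),f(cv2.imread("pics/top3.png"),365,238,120,90)]))
```

```text
go (0.5173, -0.2945, 0.1) shift [-0.023, -0.118, 0.334] turn [0.002, -0.003, 0.001]
```

View pics/c7.png

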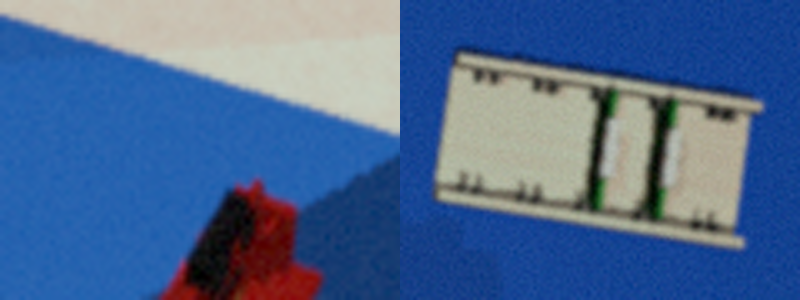

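The scrap board stands upright in the stand, with its black rail at (225,245) in the left crop. Next, the middle green board.

Emit:
send_rows:
  moves:
    - [-0.02,-0.12,0.1,0,0,0]
    - [-0.02,-0.12,0.22,0,0,0]
    - [-0.02,-0.12,0.334,0,0,0]
    - [-0.02,-0.12,0.334,0,0,0]
    - [-0.02,-0.12,0.36,0,0,0]
    - [-0.02,-0.12,0.39,0,0,0]
    - [-0.02,-0.12,0.42,0,0,0]
    - [-0.02,-0.12,0.42,0,0,0]

```text
time_s: 10.35
position: [0.518, -0.2973, 0.0798]
tcp_rot: [[-0.988, 0.156, -0.001], [0.156, 0.988, 0.0], [0.001, 0.0, -1.0]]
force: [-0.2, -0.3, -0.6]
opening: 0.35
grasp_force: 0.0
```

```bash
python3 -c "
from h import *
go(.5173,-.2945,.061,81)"
```

```text
go (0.5173, -0.2945, 0.061) shift [0.004, 0.01, 0.075] turn [0.0, -0.0, 0.0]
```

Emit:
send_rows:
  moves:
    - [0,0.01,0.02,0,0,0]
    - [0,0.01,0.05,0,0,0]
    - [0,0.01,0.074,0,0,0]
    - [0,0.01,0.074,0,0,0]

```text
time_s: 10.75
position: [0.5179, -0.2948, 0.0604]
tcp_rot: [[-0.988, 0.156, -0.002], [0.156, 0.988, 0.001], [0.002, 0.001, -1.0]]
force: [0.5, -0.1, -0.2]
opening: 0.347
grasp_force: 0.0
```

Emit:
send_rows:
  moves:
    - [0,0,0,0,0,0]
    - [0,0,0,0,0,0]
    - [0,0,0,0,0,0]
    - [0,0,0,0,0,0]
    - [0,0,0,0,0,0]
  grip: 0

```text
time_s: 11.25
position: [0.5187, -0.2954, 0.0618]
tcp_rot: [[-0.988, 0.156, 0.0], [0.156, 0.988, -0.0], [-0.0, -0.0, -1.0]]
force: [-0.1, 0.3, -0.2]
opening: 0.114
grasp_force: 30.0
```

Emit:
send_rows:
  moves:
    - [0,0,-0.06,0,0,0]
    - [0,0,-0.12,0,0,0]
    - [0,0,-0.2,0,0,0]
    - [0,0,-0.32,0,0,0]
    - [0,0,-0.44,0,0,0]
    - [0,0,-0.56,0,0,0]
    - [0,0,-0.62,0,0,0]
    - [0,0,-0.62,0,0,0]

```text
time_s: 12.05
position: [0.5199, -0.2963, 0.2204]
tcp_rot: [[-0.988, 0.156, 0.005], [0.156, 0.988, -0.005], [-0.006, -0.004, -1.0]]
force: [-0.2, 0.7, -0.1]
opening: 0.109
grasp_force: 30.0
```

Run:
```python
from h import *
from scipy.optimize import least_squares
T=np.array
def W(p,X):
    X=T(X,float);a=p[2];return np.c_[p[0]+X[:,0]*np.cos(a)-X[:,1]*np.sin(a),p[1]+X[:,0]*np.sin(a)+X[:,1]*np.cos(a),X[:,2]]
ys=[.069,.023,-.023,-.069]
X=[[.045,y,.045] for y in ys]+[[-.045,y,.045] for y in ys]
ut=(T([[127,97],[185,105],[245,113],[303,120],[110,215],[167,220],[228,230],[287,238]])+.5)*.3-.5+[130,230]
us=(T([[280,143],[126,74]])+.5)*.43-.5+[405,200]
f=lambda p:(proj("top",W(p,X))-ut).ravel(); g=lambda p:(proj("scene",W(p,[X[4],X[7]]))-us).ravel()
for F in(f,g,lambda p:np.r_[f(p),2*g(p)]):
    p=least_squares(F,[.52,.296,-.12]).x;print(p.round(4),np.degrees(p[2]).round(2))
w=W(p,[[0,-.023,0],[0,.023,0],[0,.069,0],[0,-.069,0]]);print(w.round(4))
go(w[0,0],w[0,1],.22,90+np.degrees(p[2]))
```

```text
[ 0.5215  0.2968 -0.1215] -6.96
[ 0.5183  0.2968 -0.13  ] -7.45
[ 0.5199  0.2969 -0.1252] -7.17
[[0.517  0.2741 0.    ]
 [0.5227 0.3197 0.    ]
 [0.5285 0.3653 0.    ]
 [0.5112 0.2284 0.    ]]
go (np.float64(0.516993949319931), np.float64(0.2740688297589755), 0.22) shift [0.368, 2.252, -0.009] turn [-0.002, 0.004, -0.02]
```

Emit:
send_rows:
  moves:
    - [0.125,0.81,0,0,0,0]
    - [0.125,0.81,0,0,0,0]
    - [0.125,0.81,0,0,0,0]
    - [0.125,0.81,0,0,0,0]
    - [0.125,0.81,0,0,0,0]
    - [0.125,0.81,0,0,0,0]

```text
time_s: 12.65
position: [0.5186, -0.0887, 0.2161]
tcp_rot: [[-0.988, 0.153, -0.001], [0.153, 0.988, 0.0], [0.001, -0.0, -1.0]]
force: [1.0, -0.4, -0.8]
opening: 0.112
grasp_force: 30.0
```

Emit:
send_rows:
  moves:
    - [0.125,0.81,0,0,0,0]
    - [0.125,0.81,0,0,0,0]
    - [0.125,0.81,0,0,0,0]
    - [0.125,0.81,0,0,0,0]
    - [0.125,0.81,0,0,0,0]
    - [0.125,0.81,0,0,0,0]

```text
time_s: 13.25
position: [0.5205, 0.1144, 0.2162]
tcp_rot: [[-0.988, 0.154, -0.0], [0.154, 0.988, -0.001], [-0.0, -0.001, -1.0]]
force: [-0.1, -0.9, -0.4]
opening: 0.112
grasp_force: 30.0
```

Emit:
send_rows:
  moves:
    - [0.125,0.81,0,0,0,-0.02]
    - [0.125,0.81,0,0,0,-0.02]
    - [0.125,0.81,0,0,0,-0.02]
    - [0.125,0.81,0,0,0,-0.02]
    - [0.125,0.81,0,0,0,-0.02]
    - [0.125,0.81,0,0,0,-0.02]
    - [0.125,0.81,0,0,0,-0.02]

```text
time_s: 13.95
position: [0.5216, 0.3168, 0.2161]
tcp_rot: [[-0.992, 0.128, -0.001], [0.128, 0.992, -0.002], [0.001, -0.002, -1.0]]
force: [0.3, 0.1, -1.1]
opening: 0.111
grasp_force: 30.0
```

Run:
```python
from h import *
p,d=viewer.capture("scene")
s=readout.read_state();print(s['position'],s['joint_positions'].round(0))
go(.5225,.3195,.15,82.9)
bp=s['position']-[0,0,.054];u=np.array([np.cos(np.radians(-7)),np.sin(np.radians(-7)),0])
print("pred bottom ends",((proj("scene",[bp-.045*u,bp+.045*u])+.5-[405,170])*4.65-.5))
cv2.imwrite("pics/c8.png",cv2.resize(p[170:299,405:577,::-1],(800,600),interpolation=cv2.INTER_CUBIC))
```

```text
[0.52150449 0.31668515 0.21623396] [ 21.  29.  85.  -0.  66. -62.]
go (0.5225, 0.3195, 0.15) shift [-0.003, 0.012, 0.265] turn [-0.001, -0.0, -0.003]
pred bottom ends [[543.85358178 215.19209095]
 [472.85889668 389.14225963]]
```

View pics/c8.png

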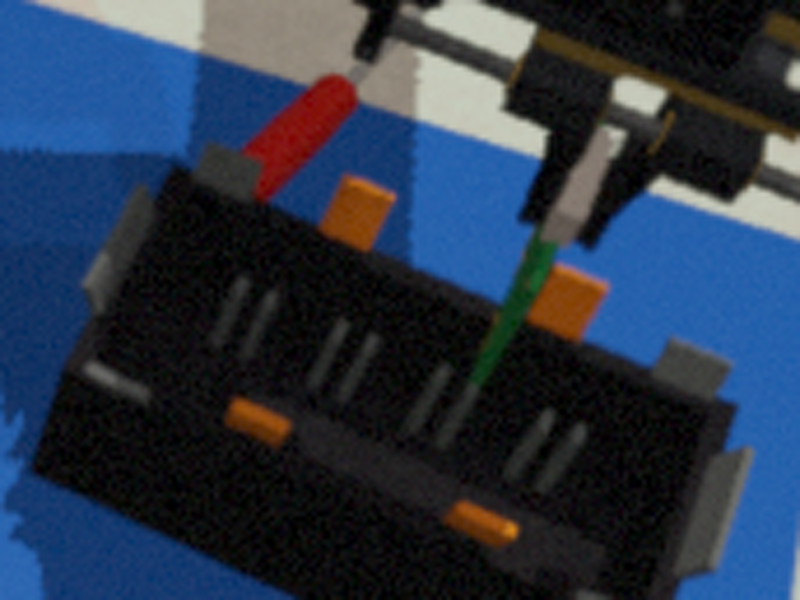

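The board's near bottom corner is at (475,388), as predicted at (473,389). The groove pair tops are at mid (258,284), (361,328), (460,376) and (566,418), and I'll use these to refine the tote pose.

Run:
```python
from h import *
from scipy.optimize import least_squares
T=np.array
def W(p,X):
    X=T(X,float);a=p[2];return np.c_[p[0]+X[:,0]*np.cos(a)-X[:,1]*np.sin(a),p[1]+X[:,0]*np.sin(a)+X[:,1]*np.cos(a),X[:,2]]
ys=[-.069,-.023,.023,.069]
us=(T([[258,284],[361,328],[460,376],[566,418]])+.5)/4.65-.5+[405,170]
ho=(T([[362,180],[578,270],[258,422],[482,525]])+.5)/4.65-.5+[405,170]
for gx in(-.04,-.045):
    X=[[gx,y,.045] for y in ys]
    r=least_squares(lambda p:(proj("scene",W(p,X))-us).ravel(),[.52,.296,-.12]);p=r.x;print(gx,p.round(4),np.degrees(p[2]).round(2),r.fun.round(1),W(p,[[0,.023,0]]).round(4),W(p,[[0,-.069,0]]).round(4))
h=plane("scene",ho,.119);print(h.round(4),h.mean(0))
```

```text
-0.04 [ 0.5098  0.2997 -0.1218] -6.98 [ 0.3  0.2 -0.4  0.1  0.2 -0.6 -0.2  0.3] [[0.5126 0.3225 0.    ]] [[0.5015 0.2312 0.    ]]
-0.045 [ 0.5148  0.2991 -0.1218] -6.98 [ 0.3  0.2 -0.4  0.1  0.2 -0.6 -0.2  0.3] [[0.5176 0.3219 0.    ]] [[0.5064 0.2306 0.    ]]
[[0.4504 0.2581 0.119 ]
 [0.4609 0.3486 0.119 ]
 [0.581  0.2458 0.119 ]
 [0.592  0.3338 0.119 ]] [0.52106838 0.29656264 0.119     ]
```

Emit:
send_rows:
  moves:
    - [-0.004,0.013,0.1,0,0,-0.003]
    - [-0.004,0.013,0.2,0,0,-0.003]
    - [-0.004,0.013,0.3,0,0,-0.003]
    - [-0.004,0.013,0.4,0,0,-0.003]
    - [-0.004,0.013,0.4,0,0,-0.003]
    - [-0.004,0.013,0.4,0,0,-0.003]

```text
time_s: 14.6
position: [0.5228, 0.321, 0.1168]
tcp_rot: [[-0.992, 0.123, -0.001], [0.123, 0.992, -0.0], [0.001, -0.001, -1.0]]
force: [0.4, 0.6, -0.8]
opening: 0.112
grasp_force: 30.0
```

```bash
python3 -c "
from h import *
print(readout.read_state()['position'])
go(.523,.320,.0588,82.9)"
```

```text
[0.5227662  0.32097841 0.11675506]
go (0.523, 0.32, 0.0588) shift [-0.002, -0.004, 0.232] turn [-0.0, -0.0, 0.001]
```

Emit:
send_rows:
  moves:
    - [0,-0.003,0.03,0,0,0]
    - [0,-0.003,0.06,0,0,0]
    - [0,-0.003,0.08,0,0,0]
    - [0,-0.003,0.1,0,0,0]
    - [0,-0.003,0.12,0,0,0]

```text
time_s: 15.1
position: [0.5221, 0.322, 0.0863]
tcp_rot: [[-0.993, 0.12, 0.0], [0.12, 0.993, 0.0], [-0.0, 0.0, -1.0]]
force: [-0.2, -0.3, -0.9]
opening: 0.116
grasp_force: 30.0
```

Emit:
send_rows:
  moves:
    - [0,0,0.03,0,0,0]
    - [0,0,0.06,0,0,0]
    - [0,0,0.085,0,0,0]
    - [0,0,0.105,0,0,0]
    - [0,0,0.108,0,0,0]

```text
time_s: 15.6
position: [0.522, 0.3217, 0.0589]
tcp_rot: [[-0.993, 0.12, -0.001], [0.12, 0.993, -0.0], [0.001, -0.0, -1.0]]
force: [-0.6, 0.9, -0.1]
opening: 0.111
grasp_force: 30.0
```

Emit:
send_rows:
  moves:
    - [0,0,0.006,0,0,0]
    - [0,0,0.01,0,0,0]

```text
time_s: 15.8
position: [0.5221, 0.322, 0.0587]
tcp_rot: [[-0.993, 0.12, 0.0], [0.12, 0.993, 0.0], [-0.0, 0.0, -1.0]]
force: [-3.6, -1.8, 15.6]
opening: 0.113
grasp_force: 30.0
```

Seated. Release, then go up and back to the last green board.

Emit:
send_rows:
  moves:
    - [0,0,0,0,0,0]
    - [0,0,0,0,0,0]
    - [0,0,0,0,0,0]
    - [0,0,0,0,0,0]
    - [0,0,-0.1,0,0,0]
    - [0,0,-0.3,0,0,0]
    - [0,0,-0.5,0,0,0]
    - [0,0,-0.58,0,0,0]
    - [0,0,-0.58,0,0,0]
  grip: 0.35

```text
time_s: 16.7
position: [0.5246, 0.3228, 0.2062]
tcp_rot: [[-0.993, 0.12, 0.008], [0.12, 0.993, 0.003], [-0.008, 0.004, -1.0]]
force: [0.9, 0.5, 0.1]
opening: 0.353
grasp_force: 0.0
```

Run:
```python
from h import *
go(.511,-.3405,.18,81)
```

```text
go (0.511, -0.3405, 0.18) shift [-0.264, -2.641, 0.096] turn [0.003, 0.005, 0.023]
```

Emit:
send_rows:
  moves:
    - [-0.09,-0.9,0,0,0,0]
    - [-0.09,-0.9,0,0,0,0]
    - [-0.09,-0.9,0,0,0,0]
    - [-0.09,-0.9,0,0,0,0]
    - [-0.09,-0.9,0,0,0,0]
    - [-0.09,-0.9,0,0,0,0]

```text
time_s: 17.3
position: [0.5163, 0.0924, 0.2004]
tcp_rot: [[-0.992, 0.125, -0.004], [0.125, 0.992, -0.001], [0.004, -0.001, -1.0]]
force: [0.2, 0.6, 0.4]
opening: 0.352
grasp_force: 0.0
```

Emit:
send_rows:
  moves:
    - [-0.09,-0.9,0,0,0,0]
    - [-0.09,-0.9,0,0,0,0]
    - [-0.09,-0.9,0,0,0,0]
    - [-0.09,-0.9,0,0,0,0]
    - [-0.09,-0.9,0,0,0,0]
    - [-0.09,-0.9,0,0,0,0]

```text
time_s: 17.9
position: [0.5129, -0.133, 0.2008]
tcp_rot: [[-0.992, 0.124, -0.001], [0.124, 0.992, -0.0], [0.001, -0.0, -1.0]]
force: [0.3, -0.1, -0.4]
opening: 0.351
grasp_force: 0.0
```

Emit:
send_rows:
  moves:
    - [-0.085,-0.84,0.1,0,0,0.023]
    - [-0.085,-0.84,0.1,0,0,0.023]
    - [-0.085,-0.84,0.1,0,0,0.023]
    - [-0.085,-0.84,0.1,0,0,0.023]
    - [-0.085,-0.84,0.1,0,0,0.023]
    - [-0.085,-0.84,0.1,0,0,0.023]
    - [-0.085,-0.84,0.1,0,0,0.023]

```text
time_s: 18.6
position: [0.5083, -0.3386, 0.1761]
tcp_rot: [[-0.988, 0.155, -0.002], [0.155, 0.988, 0.003], [0.002, 0.003, -1.0]]
force: [0.4, 0.4, -1.3]
opening: 0.35
grasp_force: 0.0
```

Run:
```python
from h import *
go(.511,-.3405,.078,81)
```

```text
go (0.511, -0.3405, 0.078) shift [-0.013, -0.007, 0.392] turn [0.002, -0.002, 0.001]
```

Emit:
send_rows:
  moves:
    - [-0.013,-0.007,0.1,0,0,0]
    - [-0.013,-0.007,0.2,0,0,0]
    - [-0.013,-0.007,0.3,0,0,0]
    - [-0.013,-0.007,0.33,0,0,0]
    - [-0.013,-0.007,0.36,0,0,0]
    - [-0.013,-0.007,0.39,0,0,0]
    - [-0.013,-0.007,0.39,0,0,0]

```text
time_s: 19.3
position: [0.5115, -0.343, 0.0794]
tcp_rot: [[-0.988, 0.156, -0.0], [0.156, 0.988, 0.0], [0.0, 0.0, -1.0]]
force: [-0.3, 0.1, -0.3]
opening: 0.352
grasp_force: 0.0
```

Run:
```python
from h import *
go(.511,-.3405,.061,81)
```

```text
go (0.511, -0.3405, 0.061) shift [0.003, 0.01, 0.074] turn [0.0, -0.0, 0.001]
```

Emit:
send_rows:
  moves:
    - [0,0.01,0.02,0,0,0]
    - [0,0.01,0.05,0,0,0]
    - [0,0.01,0.073,0,0,0]
    - [0,0.01,0.073,0,0,0]

```text
time_s: 19.7
position: [0.5112, -0.3407, 0.0603]
tcp_rot: [[-0.988, 0.156, -0.001], [0.156, 0.988, 0.001], [0.002, 0.001, -1.0]]
force: [-0.2, -0.5, 0.2]
opening: 0.349
grasp_force: 0.0
```

Emit:
send_rows:
  moves:
    - [0,0,0,0,0,0]
    - [0,0,0,0,0,0]
    - [0,0,0,0,0,0]
    - [0,0,0,0,0,0]
    - [0,0,0,0,0,0]
  grip: 0

```text
time_s: 20.2
position: [0.5119, -0.3412, 0.0616]
tcp_rot: [[-0.988, 0.156, 0.0], [0.156, 0.988, -0.0], [-0.0, -0.0, -1.0]]
force: [-0.6, -0.2, 1.2]
opening: 0.112
grasp_force: 30.0
```

Emit:
send_rows:
  moves:
    - [0,0,-0.06,0,0,0]
    - [0,0,-0.12,0,0,0]
    - [0,0,-0.2,0,0,0]
    - [0,0,-0.32,0,0,0]
    - [0,0,-0.44,0,0,0]
    - [0,0,-0.56,0,0,0]
    - [0,0,-0.62,0,0,0]
    - [0,0,-0.62,0,0,0]

```text
time_s: 21.0
position: [0.5133, -0.3425, 0.2209]
tcp_rot: [[-0.988, 0.156, 0.006], [0.156, 0.988, -0.006], [-0.007, -0.005, -1.0]]
force: [-0.3, -0.5, -1.0]
opening: 0.113
grasp_force: 30.0
```

Run:
```python
from h import *
# seated board found slot +.023 at y~.320-.322; slot -.069 is 92 mm back along tote y
go(.512,.2292,.215,82.9)
```

```text
go (0.512, 0.2292, 0.215) shift [0.362, 2.258, 0.01] turn [-0.003, 0.004, -0.021]
```

Emit:
send_rows:
  moves:
    - [0.12,0.75,0,0,0,0]
    - [0.12,0.75,0,0,0,0]
    - [0.12,0.75,0,0,0,0]
    - [0.12,0.75,0,0,0,0]
    - [0.12,0.75,0,0,0,0]
    - [0.12,0.75,0,0,0,0]

```text
time_s: 21.6
position: [0.5111, -0.1503, 0.2162]
tcp_rot: [[-0.988, 0.154, -0.001], [0.154, 0.988, -0.0], [0.0, -0.0, -1.0]]
force: [0.1, -1.1, -0.8]
opening: 0.115
grasp_force: 30.0
```

Emit:
send_rows:
  moves:
    - [0.12,0.75,0,0,0,0]
    - [0.12,0.75,0,0,0,0]
    - [0.12,0.75,0,0,0,0]
    - [0.12,0.75,0,0,0,0]
    - [0.12,0.75,0,0,0,0]
    - [0.12,0.75,0,0,0,0]

```text
time_s: 22.2
position: [0.5117, 0.038, 0.2162]
tcp_rot: [[-0.988, 0.155, 0.001], [0.155, 0.988, -0.001], [-0.001, -0.001, -1.0]]
force: [0.4, -0.3, -1.1]
opening: 0.108
grasp_force: 30.0
```

Emit:
send_rows:
  moves:
    - [0.12,0.755,0,0,0,-0.02]
    - [0.12,0.755,0,0,0,-0.02]
    - [0.12,0.755,0,0,0,-0.02]
    - [0.12,0.755,0,0,0,-0.02]
    - [0.12,0.755,0,0,0,-0.02]
    - [0.12,0.755,0,0,0,-0.02]
    - [0.12,0.755,0,0,0,-0.02]

```text
time_s: 22.9
position: [0.5117, 0.2275, 0.216]
tcp_rot: [[-0.992, 0.128, -0.0], [0.128, 0.992, -0.001], [0.0, -0.001, -1.0]]
force: [0.1, -0.8, -0.6]
opening: 0.108
grasp_force: 30.0
```

Run:
```python
from h import *
p,d=viewer.capture("scene");s=readout.read_state();print(s['position'])
go(.512,.2295,.115,82.9)
cv2.imwrite("pics/c9.png",cv2.resize(p[150:300,405:605,::-1],(800,600),interpolation=cv2.INTER_CUBIC))
```

```text
[0.51155178 0.22750702 0.21612799]
go (0.512, 0.2295, 0.115) shift [-0.001, 0.008, 0.405] turn [-0.0, -0.0, -0.003]
```

View pics/c9.png

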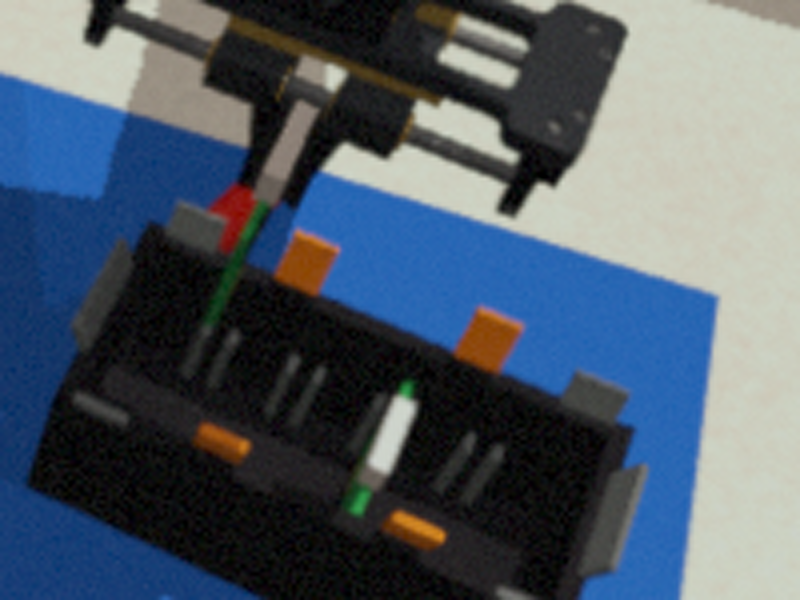

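The first green board stands seated in slot 3, with its rail at (395,430). The second is above slot 1, with its near corner at (207,328).

Emit:
send_rows:
  moves:
    - [-0.002,0.007,0.1,0,0,-0.003]
    - [-0.002,0.007,0.2,0,0,-0.003]
    - [-0.002,0.007,0.3,0,0,-0.003]
    - [-0.002,0.007,0.4,0,0,-0.003]
    - [-0.002,0.007,0.4,0,0,-0.003]
    - [-0.002,0.007,0.4,0,0,-0.003]

```text
time_s: 23.55
position: [0.5121, 0.2301, 0.1164]
tcp_rot: [[-0.992, 0.122, -0.001], [0.122, 0.992, -0.0], [0.001, -0.0, -1.0]]
force: [0.4, -0.2, -0.5]
opening: 0.11
grasp_force: 30.0
```

Emit:
send_rows:
  moves:
    - [0,0,0.03,0,0,0]
    - [0,0,0.06,0,0,0]
    - [0,0,0.08,0,0,0]
    - [0,0,0.1,0,0,0]
    - [0,0,0.12,0,0,0]

```text
time_s: 24.05
position: [0.5116, 0.2315, 0.086]
tcp_rot: [[-0.993, 0.12, 0.0], [0.12, 0.993, 0.0], [-0.0, 0.0, -1.0]]
force: [-0.2, 0.1, -0.6]
opening: 0.112
grasp_force: 30.0
```

Emit:
send_rows:
  moves:
    - [0,0,0.03,0,0,0]
    - [0,0,0.06,0,0,0]
    - [0,0,0.085,0,0,0]
    - [0,0,0.105,0,0,0]
    - [0,0,0.108,0,0,0]

```text
time_s: 24.55
position: [0.5113, 0.2314, 0.0586]
tcp_rot: [[-0.993, 0.12, -0.001], [0.12, 0.993, -0.0], [0.001, -0.0, -1.0]]
force: [0.2, -0.1, -0.9]
opening: 0.115
grasp_force: 30.0
```

Emit:
send_rows:
  moves:
    - [0,0,0.006,0,0,0]
    - [0,0,0.01,0,0,0]

```text
time_s: 24.75
position: [0.5115, 0.2315, 0.0585]
tcp_rot: [[-0.993, 0.12, -0.0], [0.12, 0.993, 0.0], [0.0, 0.0, -1.0]]
force: [-4.8, -0.4, 16.6]
opening: 0.115
grasp_force: 30.0
```

Emit:
send_rows:
  moves:
    - [0,0,0,0,0,0]
    - [0,0,0,0,0,0]
    - [0,0,0,0,0,0]
    - [0,0,0,0,0,0]
    - [0,0,-0.1,0,0,0]
    - [0,0,-0.3,0,0,0]
    - [0,0,-0.5,0,0,0]
    - [0,0,-0.58,0,0,0]
    - [0,0,-0.58,0,0,0]
  grip: 0.35

```text
time_s: 25.65
position: [0.5141, 0.2321, 0.2056]
tcp_rot: [[-0.993, 0.12, 0.008], [0.12, 0.993, 0.002], [-0.008, 0.003, -1.0]]
force: [0.3, -0.6, -1.1]
opening: 0.349
grasp_force: 0.0
```

Emit:
send_rows:
  moves:
    - [0,-0.5,0,0,0,0]
    - [0,-0.5,0,0,0,0]
    - [0,-0.5,0,0,0,0]
    - [0,-0.5,0,0,0,0]

```text
time_s: 26.05
position: [0.4951, 0.1046, 0.2003]
tcp_rot: [[-0.992, 0.125, -0.004], [0.125, 0.992, -0.001], [0.004, -0.001, -1.0]]
force: [1.5, 0.5, -0.3]
opening: 0.351
grasp_force: 0.0
```

Run:
```python
from h import *
for n in("top","scene"):
    p,d=viewer.capture(n); cv2.imwrite(f"pics/{n}5.png",p[:,:,::-1])
    hsv=cv2.cvtColor(p,cv2.COLOR_RGB2HSV); m=cv2.inRange(hsv,(22,140,90),(35,255,255))
    k,l,s,c=cv2.connectedComponentsWithStats(m)
    for i in range(1,k):
        if s[i,4]>40: print(n,c[i],s[i],plane(n,[c[i]],.03).round(4))
a=cv2.imread("pics/scene5.png");t=cv2.imread("pics/top5.png")
cv2.imwrite("pics/c10.png",np.hstack([cv2.resize(t[170:320,120:320],(400,300),interpolation=cv2.INTER_CUBIC),cv2.resize(a[200:350,240:440],(400,300),interpolation=cv2.INTER_CUBIC)]))
```

```text
top [261.23370577 165.12756052] [ 231  139   56   58 1074] [[0.8226 0.1258 0.03  ]]
top [306.84242424 227.16969697] [294 224  25   8 165] [[0.6596 0.0053 0.03  ]]
scene [320.10764873 276.86685552] [305 267  31  21 353] [[0.6638 0.0106 0.03  ]]
scene [344.20864947 379.90515933] [ 305  337   92   78 2636] [[0.8317 0.1278 0.03  ]]
```

View pics/c10.png

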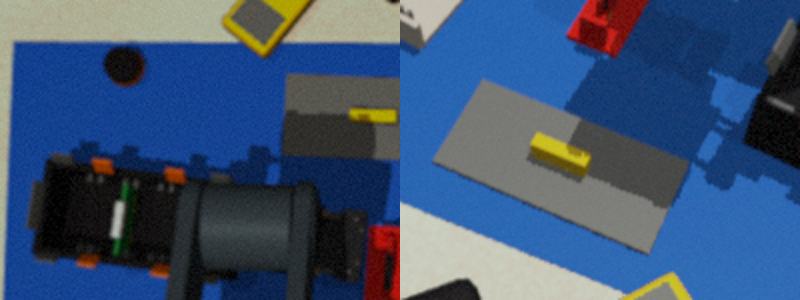

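The cover hasn't moved, with its handle at (307,227) in the top image. Approaching it now.

```bash
python3 -c "
from h import *
go(.6595,.0068,.1,-2.2)"
```

```text
go (0.6595, 0.0068, 0.1) shift [-0.699, -0.319, 0.401] turn [-0.001, -0.001, 0.946]
```

Emit:
send_rows:
  moves:
    - [-0.7,-0.32,0.4,0,0,0.946]
    - [-0.7,-0.32,0.4,0,0,0.946]
    - [-0.7,-0.32,0.4,0,0,0.946]
    - [-0.7,-0.32,0.4,0,0,0.946]
    - [-0.7,-0.32,0.4,0,0,0.946]
    - [-0.7,-0.32,0.4,0,0,0.946]
    - [-0.7,-0.32,0.4,0,0,0.946]
    - [-0.7,-0.32,0.4,0,0,0.946]
    - [-0.7,-0.32,0.4,0,0,0.946]
    - [-0.7,-0.32,0.4,0,0,0.946]
    - [-0.7,-0.32,0.4,0,0,0.946]
    - [-0.7,-0.32,0.4,0,0,0.946]
  grip: 0.55

```text
time_s: 27.35
position: [0.6605, 0.0083, 0.1011]
tcp_rot: [[0.031, 1.0, -0.001], [1.0, -0.031, 0.0], [0.0, -0.001, -1.0]]
force: [-0.6, -0.1, 0.1]
opening: 0.55
grasp_force: 0.0
```

```bash
python3 -c "
from h import *
p,d=viewer.capture('scene')
print(readout.read_state()['position'])
go(.6595,.0068,.011,-2.2)
hsv=cv2.cvtColor(p,cv2.COLOR_RGB2HSV); m=cv2.inRange(hsv,(22,140,60),(35,255,255))
k,l,s,c=cv2.connectedComponentsWithStats(m)
print([ (c[i],s[i]) for i in range(1,k) if s[i,4]>60])
"
```

```text
[0.66057514 0.00798919 0.10121353]
go (0.6595, 0.0068, 0.011) shift [-0.005, -0.004, 0.361] turn [-0.0, -0.0, 0.004]
[(array([326.21212121, 279.24747475]), array([318, 271,  17,  17, 198], dtype=int32)), (array([344.08481636, 379.98371829]), array([ 305,  337,   92,   79, 2641], dtype=int32))]
```

Emit:
send_rows:
  moves:
    - [-0.004,-0.004,0.12,0,0,0.004]
    - [-0.004,-0.004,0.24,0,0,0.004]
    - [-0.004,-0.004,0.3,0,0,0.004]
    - [-0.004,-0.004,0.33,0,0,0.004]
    - [-0.004,-0.004,0.35,0,0,0.004]
    - [-0.004,-0.004,0.35,0,0,0.004]
    - [-0.004,-0.004,0.35,0,0,0.004]

```text
time_s: 28.1
position: [0.6605, 0.0058, 0.0153]
tcp_rot: [[0.042, 0.999, 0.002], [0.999, -0.042, -0.0], [-0.0, 0.002, -1.0]]
force: [0.4, 0.4, -0.0]
opening: 0.552
grasp_force: 0.0
```

Emit:
send_rows:
  moves:
    - [0,0,0,0,0,0]
    - [0,0,0,0,0,0]
    - [0,0,0,0,0,0]
    - [0,0,0,0,0,0]
    - [0,0,0,0,0,0]
    - [0,0,0,0,0,0]
  grip: 0

```text
time_s: 28.7
position: [0.6596, 0.0059, 0.0144]
tcp_rot: [[0.042, 0.999, -0.0], [0.999, -0.042, 0.0], [0.0, -0.0, -1.0]]
force: [0.8, -0.7, 1.0]
opening: 0.177
grasp_force: 30.0
```

Emit:
send_rows:
  moves:
    - [0,0,0,0,0,0]
    - [0,0,0,0,0,0]
    - [0,0,0.01,0,0,0]
    - [0,0,0.018,0,0,0]
    - [0,0,0.018,0,0,0]
  grip: 0.4

```text
time_s: 29.2
position: [0.6592, 0.0059, 0.0093]
tcp_rot: [[0.042, 0.999, -0.001], [0.999, -0.042, 0.0], [0.0, -0.001, -1.0]]
force: [0.4, 0.2, -0.4]
opening: 0.393
grasp_force: 0.0
```

Emit:
send_rows:
  moves:
    - [0,0,0,0,0,0]
    - [0,0,0,0,0,0]
    - [0,0,0,0,0,0]
    - [0,0,0,0,0,0]
    - [0,0,0,0,0,0]
  grip: 0

```text
time_s: 29.7
position: [0.6596, 0.0059, 0.0098]
tcp_rot: [[0.042, 0.999, 0.0], [0.999, -0.042, -0.0], [-0.0, 0.0, -1.0]]
force: [0.2, -0.1, -0.4]
opening: 0.178
grasp_force: 30.0
```

Emit:
send_rows:
  moves:
    - [0,0,-0.1,0,0,0]
    - [0,0,-0.2,0,0,0]
    - [0,0,-0.35,0,0,0]
    - [0,0,-0.5,0,0,0]
    - [0,0,-0.65,0,0,0]
    - [0,0,-0.8,0,0,0]
    - [0,0,-0.8,0,0,0]

```text
time_s: 30.4
position: [0.6633, 0.0055, 0.2163]
tcp_rot: [[0.042, 0.999, 0.013], [0.999, -0.042, -0.002], [-0.001, 0.013, -1.0]]
force: [1.3, 0.8, -1.4]
opening: 0.179
grasp_force: 30.0
```

Run:
```python
from h import *
go(.521,.2972,.2,-7)
p,d=viewer.capture("scene");s=readout.read_state();print(s['position'],s['tcp_rot'][:,1])
a=np.degrees(np.arctan2(*s['tcp_rot'][1::-1,1]));c=s['position']-[0,0,.0105]
print((proj("scene",box(c[:2],a,.108,.234,c[2]+.006))-[240,150])*4)
cv2.imwrite("pics/c11.png",cv2.resize(p[150:300,240:440,::-1],(800,600),interpolation=cv2.INTER_CUBIC))
```

```text
go (0.521, 0.2972, 0.2) shift [1.142, -0.619, 0.056] turn [0.008, 0.001, 0.051]
[0.66140843 0.00568462 0.21306689] [ 0.99909404 -0.04201249  0.0067862 ]
[[121.44001096 104.12896277]
 [ -7.41231352 285.81146682]
 [524.34689381 502.35057896]
 [624.58868691 290.93086899]]
```

View pics/c11.png

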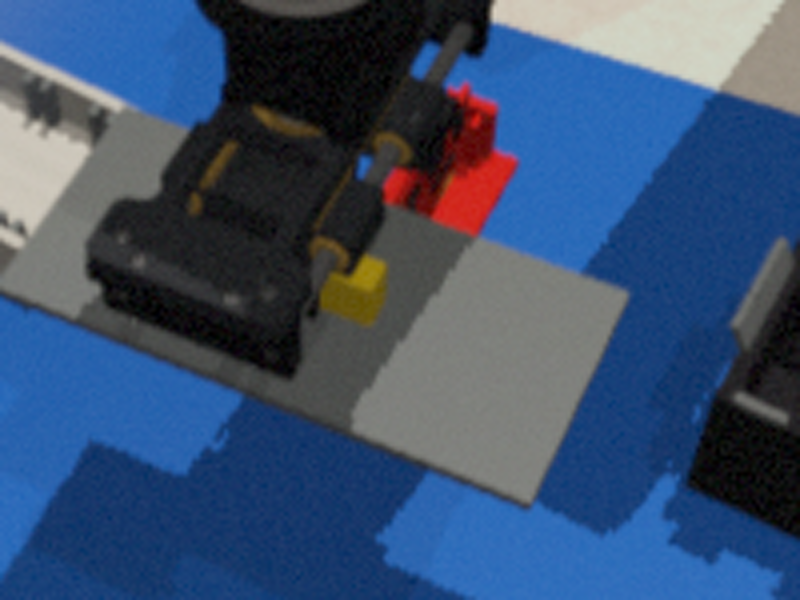

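The lifted cover's right corners are at (529,503) and (628,292), about 1 mm from the prediction, so it's held squarely. Carrying it to the tote.

Emit:
send_rows:
  moves:
    - [0.15,-0.08,0,0,0,0]
    - [0.3,-0.16,0,0,0,0]
    - [0.45,-0.24,0,0,0,0]
    - [0.6,-0.32,0,0,0,0]
    - [0.6,-0.32,0,0,0,0]

```text
time_s: 30.95
position: [0.5807, 0.1637, 0.2073]
tcp_rot: [[0.037, 0.999, -0.008], [0.999, -0.037, 0.002], [0.001, -0.008, -1.0]]
force: [0.0, -0.6, -1.8]
opening: 0.183
grasp_force: 30.0
```

Emit:
send_rows:
  moves:
    - [0.14,-0.08,0,0,0,0.05]
    - [0.28,-0.16,0,0,0,0.05]
    - [0.42,-0.24,0,0,0,0.05]
    - [0.54,-0.3,0.04,0,0,0.05]
    - [0.54,-0.3,0.04,0,0,0.05]
    - [0.54,-0.3,0.04,0,0,0.05]
    - [0.54,-0.3,0.04,0,0,0.05]

```text
time_s: 31.65
position: [0.5171, 0.2961, 0.199]
tcp_rot: [[0.121, 0.993, -0.001], [0.993, -0.121, -0.001], [-0.001, -0.001, -1.0]]
force: [-0.2, -0.9, -1.0]
opening: 0.181
grasp_force: 30.0
```

Run:
```python
from h import *
p,d=viewer.capture("top");s=readout.read_state();print(s['position'],s['tcp_rot'][:,1],s['joint_positions'].round(0))
go(.521,.2968,.15,-7)
```

```text
[0.5174148  0.29590395 0.19929832] [ 9.92549218e-01 -1.21843828e-01 -3.61302780e-04] [19. 30. 88. -0. 63. 26.]
go (0.521, 0.2968, 0.15) shift [0.005, 0.014, 0.197] turn [-0.0, 0.0, 0.0]
```

Emit:
send_rows:
  moves:
    - [0.005,0.014,0.08,0,0,0]
    - [0.005,0.014,0.16,0,0,0]
    - [0.005,0.014,0.24,0,0,0]
    - [0.005,0.014,0.26,0,0,0]
    - [0.005,0.014,0.26,0,0,0]

```text
time_s: 32.2
position: [0.5205, 0.2969, 0.1341]
tcp_rot: [[0.122, 0.993, -0.002], [0.993, -0.122, -0.001], [-0.001, -0.002, -1.0]]
force: [0.0, -0.1, -0.5]
opening: 0.182
grasp_force: 30.0
```

Run:
```python
from h import *
p,d=viewer.capture("top");s=readout.read_state();print(s['position'],s['force'])
go(.521,.2968,.113,-7)
P=cloud("top",d);z=P[...,2]
a=np.radians(-7);R=np.array([[np.cos(a),-np.sin(a)],[np.sin(a),np.cos(a)]])
L=(P[...,:2]-[.521,.297])@R  # tote frame
m=(z>.112)&(z<.145)&(abs(L[...,0])<.07)&(abs(L[...,1])<.14); hsv=cv2.cvtColor(p,cv2.COLOR_RGB2HSV); g=m&(hsv[...,1]<90)
q=L[g];print(g.sum(),np.percentile(q,[2,50,98],0).round(4),np.median(z[g]))
```

```text
[0.52111309 0.29734591 0.1350467 ] [ 0.07175899  0.30127109 -1.88106264]
go (0.521, 0.2968, 0.113) shift [-0.002, -0.0, 0.088] turn [0.0, -0.0, 0.0]
1833 [[-0.0527 -0.1144]
 [-0.0005 -0.0678]
 [ 0.0519 -0.0028]] 0.13077372199069998
```

Emit:
send_rows:
  moves:
    - [-0.001,0,0.03,0,0,0]
    - [-0.001,0,0.06,0,0,0]
    - [-0.001,0,0.075,0,0,0]
    - [-0.001,0,0.088,0,0,0]
    - [-0.001,0,0.088,0,0,0]

```text
time_s: 32.75
position: [0.521, 0.2979, 0.1127]
tcp_rot: [[0.12, 0.993, 0.001], [0.993, -0.12, 0.0], [0.0, 0.001, -1.0]]
force: [1.5, 0.3, -1.2]
opening: 0.184
grasp_force: 30.0
```

Emit:
send_rows:
  moves:
    - [0,0,0.01,0,0,0]
    - [0,0,0.02,0,0,0]
    - [0,0,0.03,0,0,0]

```text
time_s: 33.05
position: [0.5215, 0.2982, 0.1069]
tcp_rot: [[0.12, 0.993, 0.003], [0.993, -0.12, 0.001], [0.001, 0.003, -1.0]]
force: [-0.7, -1.1, 7.9]
opening: 0.183
grasp_force: 30.0
```

Emit:
send_rows:
  moves:
    - [0,0,0.01,0,0,0]
    - [0,0,0.02,0,0,0]
    - [0,0,0.028,0,0,0]

```text
time_s: 33.35
position: [0.5204, 0.2978, 0.0982]
tcp_rot: [[0.12, 0.993, 0.0], [0.993, -0.12, 0.0], [0.0, 0.0, -1.0]]
force: [-0.6, 0.3, -1.5]
opening: 0.181
grasp_force: 30.0
```

Emit:
send_rows:
  moves:
    - [0,0,0.006,0,0,0]
    - [0,0,0.01,0,0,0]
    - [0,0,0.01,0,0,0]

```text
time_s: 33.65
position: [0.5203, 0.2978, 0.0978]
tcp_rot: [[0.12, 0.993, 0.0], [0.993, -0.12, 0.0], [0.0, 0.0, -1.0]]
force: [-2.7, -0.7, 14.7]
opening: 0.182
grasp_force: 30.0
```

Emit:
send_rows:
  moves:
    - [0,0,-0.006,0,0,0]
    - [0,0,-0.006,0,0,0]
    - [0,0,-0.006,0,0,0]
    - [0,0,-0.006,0,0,0]
    - [0,0,-0.1,0,0,0]
    - [0,0,-0.3,0,0,0]
    - [0,0,-0.5,0,0,0]
    - [0,0,-0.5,0,0,0]
  grip: 0.6

```text
time_s: 34.45
position: [0.525, 0.2995, 0.228]
tcp_rot: [[0.12, 0.993, 0.014], [0.993, -0.12, 0.005], [0.007, 0.014, -1.0]]
force: [0.6, 0.7, 1.4]
opening: 0.598
grasp_force: 0.0
```

Emit:
send_rows:
  moves:
    - [-0.8,-0.3,0,0,0,0]
    - [-0.8,-0.3,0,0,0,0]
    - [-0.8,-0.3,0,0,0,0]
    - [-0.8,-0.3,0,0,0,0]
    - [-0.8,-0.3,0,0,0,0]
    - [-0.8,-0.3,0,0,0,0]

```text
time_s: 35.05
position: [0.4208, 0.1071, 0.2204]
tcp_rot: [[0.124, 0.992, -0.001], [0.992, -0.124, 0.0], [-0.0, -0.001, -1.0]]
force: [-0.3, -0.5, -0.3]
opening: 0.6
grasp_force: 0.0
```

Run:
```python
from h import *
p,d=viewer.capture("top");P=cloud("top",d);z=P[...,2];t=p[:,:,::-1]
a=np.radians(-7);R=np.array([[np.cos(a),-np.sin(a)],[np.sin(a),np.cos(a)]])
L=(P[...,:2]-[.521,.297])@R; hsv=cv2.cvtColor(p,cv2.COLOR_RGB2HSV)
m=(abs(L[...,0])<.045)&(abs(L[...,1])<.105)&(abs(L[...,0])>.015)&(z>0)
A=np.c_[L[m],np.ones(m.sum())];c=np.linalg.lstsq(A,z[m],rcond=None)[0];print("plane slope,z",c)
for x,y,r in((.741,-.3276,"spool"),(.725,.3347,"flux")):
    q=P[(np.hypot(P[...,0]-x,P[...,1]-y)<.06)&(z>.02)];print(r,len(q),(q.min(0)+q.max(0))/2)
s,_=viewer.capture("scene")
cv2.imwrite("pics/c12.png",np.hstack([cv2.resize(t[170:350,120:360],(400,300)),cv2.resize(s[150:330,350:590,::-1],(400,300))]))
```

```text
plane slope,z [4.77676539e-05 7.29988331e-04 9.44181328e-02]
spool 337 [ 0.74094811 -0.3280178   0.0411668 ]
flux 257 [0.72461837 0.33480922 0.0324228 ]
```

View pics/c12.png

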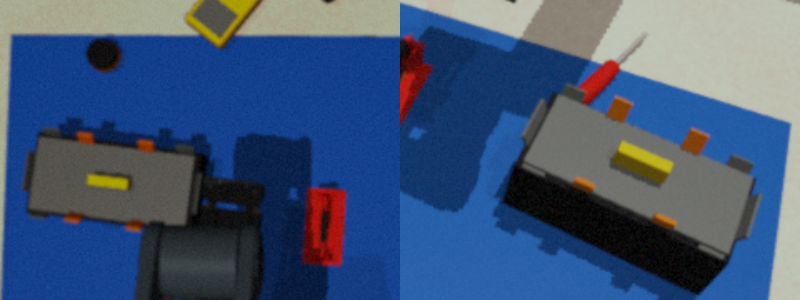

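The cover sits level on the rim with its top at 94.4 mm (88 + 6 expected). The hooks are over its edges, the scrap board is in the stand at (325,225), and the spool and flux haven't moved.

```bash
python3 -c "
from rig import ticket
print(ticket.hand_in())"
```

```text
the job is handed in; nothing more can be done
None
```

The job is handed in at about 35 s: both green boards are seated in the tote, the scrap board is in the red stand, the cover is snapped level on the rim, and the spool and flux jar are undisturbed.

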